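# Charge the bench tumbler with steel balls from a drop cup

## Task

Get the tumbler ready to descale forgings: squeeze the two red side buttons of the drop cup to free it from its dock, carry it upright to the tumbler and, holding it centred over the open mouth, press its yellow release tab down on the yellow strike post until all three steel balls have fallen in, keeping it pressed a moment longer. Then set the empty cup down upright (do not drop it) in the middle of the green pad and let go of it, and after that slide the shutter fully shut over the mouth. Leave the other things on the bench where they are.

Things in the scene. Friction and masses are not known exactly. Their poses are not given: they have to be found in the camera images.
- cup: The drop cup, 0.20 to 0.29 kg with its load. Origin: centre of its flat underside; z up. Clear square box 48 x 48 mm, holding three steel balls, closed above by a black cap (36 to 40 mm up) with a black core (24 mm along x, 18 along y, to 94 mm up) between two red side buttons. Yellow release tab on the -y side. Carried by its squeezed buttons; it can stand on any flat surface.
- cup_grip (a point): The cup's axis 80 mm above its underside, midway between the red buttons: the place to grip, fingers closing along the cup's y. Axes as the cup's. Button plates: one at +y, one at -y, 24 mm wide along x, 64 to 94 mm above the underside, outer faces 44 mm apart at rest, 30 mm squeezed home (7 mm and about 5 N each, then solid).
- cup_hook (a point): Outer end of the hook bar of the +y button at rest (33 mm from the axis, 45 mm above the underside); the -y button has the same. Bars are 48 mm long along x, 42 to 48 mm up, and move with the buttons: they reach y = +/-33 mm at rest, under the dock's lips, and +/-26 mm squeezed home, when the cup lifts straight up. (Point fixed in the cup.)
- cup_tab (a point): Underside of the yellow release tab as at rest: 50 mm from the cup's axis towards its -y, 14 mm above the cup's underside (point fixed in the cup). The tab is 20 mm wide along x, spans 27 to 63 mm from the axis, 5 mm thick. Pushed up relative to the cup (2 N at first, 4 N at full press) it swings the bottom open; let go, it springs back and shuts the bottom.
- tab (a joint): Upward travel of the release tab relative to the cup: 0 at rest (bottom shut), 0.010 m fully pressed. The orange bottom flap, hinged along the cup's +y edge, then hangs open by 1.1 rad, its edge 41 mm below the underside, and the balls fall out (from about 5 mm of press).
- dock: Fixed steel dock, base 100 x 110 mm, 10 mm thick; origin under its centre. The cup starts on the base (its underside 10 mm above the table), centred, axes parallel to the dock's. Two rims 8 mm high stand 4 mm off the cup at its +x and -x sides.
- dock_lip (a point): One of the dock's four aluminium lips, its top (66 mm above the table). Posts at x = +/-20, y = +/-40 mm carry lips 12 mm wide along x and 6 mm thick, inner edges at y = +/-29 mm, over the cup's hook bars: fingertips must stay above them. The 28 mm gap between lips lets the cup's tab pass as it is lifted.
- tumbler: Fixed blue bench tumbler, 160 mm along x, 250 mm along y (-120 to +130 mm), origin under its base, with an aluminium deck whose top is 105 mm above the table.
- tumbler_mouth (a point): Centre of the square mouth in the deck, 70 x 70 mm, at deck-top height (105 mm above the table). Under it is a well 90 mm deep. Axes as the tumbler's.
- tumbler_strike (a point): Centre of the top of the yellow strike post, 36 mm above the deck, 54 mm from the mouth's centre to the tumbler's -y; top 44 mm along x, 28 along y. Cup centred over the mouth, axes parallel to the tumbler's, lowered: the tab meets this top with the cup's underside 22 mm above the deck and is fully pressed at 12 mm.
- shutter (a joint): Travel of the tumbler's steel shutter plate (80 x 76 mm, on the deck): 0 fully open, 0.090 m fully shut over the mouth; it slides towards the tumbler's -y with about 1.5 N friction and stays where it is left.
- shutter_fin (a point): Centre of the top edge of the red fin by which the shutter is pushed or pinched, 38 mm above the deck (143.5 mm above the table). The fin is 50 mm along the tumbler's x, 10 mm thick along y, 34 mm tall. Shut, it stands 31 mm towards +y from the mouth's centre. Axes as the tumbler's.
- pad: Fixed green parking pad, 130 x 130 mm, 6 mm thick, with a thin white square outline in the middle; origin under its centre.
- ball0_center (a point): Centre of a polished steel ball, 14 mm across, 11 g; starts inside the cup.
- ball1_center (a point): Centre of a polished steel ball, 14 mm across, 11 g; starts inside the cup.
- ball2_center (a point): Centre of a polished steel ball, 14 mm across, 11 g; starts inside the cup.
- wax_jar: Bystander, to be left alone: round jar with a brass-coloured cap, 60 mm across, 70 mm tall.
- hammer: Bystander, to be left alone: hammer lying on the bench, about 0.3 m long.
- brush: Bystander, to be left alone: bench brush lying flat.
- blank: Bystander, to be left alone: flat dark steel bar, 160 x 40 x 6 mm.
- bracket: Bystander, to be left alone: dark steel L bracket, 70 x 25 mm foot, 50 mm tall.
- tin: Bystander, to be left alone: open red cup, 72 mm across the rim, 85 mm tall.
- tongs: Bystander, to be left alone: dark smith's tongs lying flat, 0.22 m long, 12 mm thick.
There are look-alikes about, which are no part of the job. What is shaped like the dock but pink or turquoise is not meant.

How it is judged:
On the way, in this order (a step that is already met when the one before it is completed fails the run):
1. the cup is unlatched and lifted clear of its dock with the balls still in it (z of cup in the frame of dock above 0.05 m and distance between each of ball0_center, ball1_center, ball2_center and cup below 0.06 m), for 0.1 s.
2. the gripped cup is over the mouth (within 25 mm) with its tab pressed by 6 mm or more and all three balls are in the tumbler's well (horizontal distance between cup and tumbler_mouth below 0.025 m and value of joint tab above 0.006 m and contact force between the fingers and cup above 1 N and horizontal distance between each of ball0_center, ball1_center, ball2_center and tumbler_mouth below 0.068 m and z of each of ball0_center, ball1_center, ball2_center in the frame of tumbler below 0.09 m), for 0.1 s.
3. the cup stands upright on the green pad (centre within 35 mm) and is let go (horizontal distance between cup and pad below 0.035 m and z of cup in the frame of pad below 0.01 m and angle between cup's own z axis and vertical below 0.08 rad and contact force between the fingers and cup below 0.1 N and linear speed of cup below 0.02 m/s), for 0.2 s.
4. the shutter is fully shut (within 5 mm) (value of joint shutter above 0.085 m), for 0.1 s.
At the end, for the whole second after the job is handed in: All three balls are in the tumbler's well under the mouth, the shutter is shut to within 5 mm of its full travel, and the cup stands upright (within 4.5 degrees) and still on the green pad, its centre within 35 mm of the pad's, its tab sprung back (horizontal distance between cup and pad below 0.035 m and z of cup in the frame of pad below 0.01 m and angle between cup's own z axis and vertical below 0.08 rad and horizontal distance between each of ball0_center, ball1_center, ball2_center and tumbler_mouth below 0.068 m and z of each of ball0_center, ball1_center, ball2_center in the frame of tumbler below 0.09 m and linear speed of cup below 0.02 m/s and value of joint tab below 0.003 m and value of joint shutter above 0.085 m); the robot touches nothing.
It fails at once if a bystander is moved by more than 40 mm (distance of any of wax_jar, hammer, brush, blank, bracket, tin, tongs from where it was at the start of the episode above 0.04 m).
It fails at once if the cup is tilted by more than 35 degrees (angle between cup's own z axis and vertical above 0.6 rad).
It fails at once if the cup is dropped (falls free by more than about 30 mm) (linear speed of cup above 0.75 m/s and contact force between the fingers and cup below 0.1 N).
It also fails if it takes over 61 s, if anything falls off the work surface, if the arm or the gripper's body presses on something with over 40 N, if the wrist force passes 120 N, or if a joint passes its speed limit or range.

## Robot

A 7-joint arm with a two-finger parallel gripper is mounted at the origin on the work surface. World frame = base frame: x ahead of the robot, y to its left, z up, the work surface at z = 0. Lengths are in m, angles in rad, forces in N, time in s.
With the tool pointing down it reaches from about 0.35 to 0.9 m from the base axis. Payload 8.1 kg.
Tool frame: the origin (TCP) lies midway between the tips of the shut fingers; the grasp point (between the pads) lies 19 mm behind it (r.grip_point_offset is the distance from the TCP to the grasp point, in m); z points along the fingers, y is the line along which they close (so a half turn about z gives the same grasp; the last joint's range is limited). The gripper opens to 85 mm and grips with 20 to 120 N. Pads are 22 mm wide; open, the fingers measure 114 mm over their backs; the gripper's body (76 mm by 85 mm) begins 54 mm behind the grasp point. The pads swing forward as they close: fully open they stand 13 mm farther back than shut.
Start: joints at [-1.331, 0.434, 0.025, 1.573, -0.012, 1.134, -0.075], TCP at [0.21, 0.589, 0.231] pointing down, gripper open.
Joint ranges: [-2.62, 2.62], [-0.44, 2.09], [-1.27, 1.32], [0.08, 2.57], [-1.32, 4.46], [0.12, 2], [-2.74, 2.74]. Speed limits (rad/s): [2.22, 2.22, 3.01, 3.01, 3.14, 3.14, 3.14].

## Interface

Orientations are given as a rotation vector (axis times angle).
In Python, from rig import state, viewer, hand_in, r gives the robot as it stands.
- The arm moves only by the tool carry_out, never from a script. Its argument "commands" is a list of rows, each a list of 7 numbers: the shift along the tool's x, y, z in cm, then the turn, a rotation vector about the tool's x, y, z in degrees, then the opening, from 0 (shut) to 1 (fully open). A call has 1 to 12 rows; each row shifts and turns the commanded pose from where the row before left it, along the tool's axes as they then stand; what a row does not reach is not made up. A row lasts 1/10 s, in which the tool goes at most 50 mm and 8.59 degrees, less where a joint would pass 70% of its speed; a pose out of reach is approached as far as the arm can. A call is refused whole if a number of a shift passes 5 or a number of a turn 8.59, either way. A call with a gripper value outside its range is refused whole. The fingers move at their own pace and stop on an object; "grip_force" is the grip in N (left out, the last holds). Time passes only in rows, so rows that do not move let the fingers close. It gives the time, the measured TCP pose, the force, the opening and the grip force at its end, in the units of the state.
- state(): the state, without advancing time (a new reading comes with each control period).
- viewer.get_image(name): name is "side" or "top"; returns a dict with "pixels" (480x640x3 uint8, blue, green, red), "K" (3x3 intrinsics, pixels), "world_to_cam" (4x4, takes a point from world to camera coordinates). Camera axes: x right, y up, looking along -z (the intrinsics and any distortion apply to the point x, -y, -z); pixel columns grow to the right and rows downward; lengths in m; the calibration is good to about 2 mm. A picture is of the moment at which its call begins. There is no depth.
- hand_in(): hands the job in; it is judged then, once.
The state is a dict: "time": time; "joint_pos": joint angles; "joint_vel": joint speeds; "effort": joint torques, N m; "eef_pos": TCP position; "ee_rot": TCP orientation; "force": force on the tool from outside, world axes, zero at the start; "ft_torque": the same for the moment, N m; "finger_gap": opening from 0.0 (shut) to 1.0 (fully open); "grasp_force": force on a finger pad.
Only numpy, scipy, OpenCV 4.12 (cv2) and the standard library are available. Lean on these libraries where they do the work, as an engineer would, in place of code of your own. Each camera call takes 0.05 s, during which the arm holds its last target. There are 200 camera calls.

## Working session

There is one attempt and no reset: what is moved stays moved. The work goes in short steps, Python scripts to look and compute and a tool call to move; the robot and the scene stay as the last step left them, time stands still between calls to the robot, and variables do not carry over. Pictures are saved under pics/ and viewed, at most 10 in all, crops included, and the job is handed in when it is done.

Besides the shell and the picture viewer there is one more tool, called by a JSON object that holds its "method" and its "body", one argument or row to a line. carry_out: Moves the arm, as the interface text tells. Its arguments: {"type":"object","properties":{"commands":{"type":"array","items":{"type":"array","items":{"type":"number"}}},"grip_force":{"type":"number"}},"required":["commands"]}

```bash
ls; mkdir -p pics
python3 - <<'E'
from rig import state, viewer, r
import cv2,numpy as np
s=state(); print({k:np.round(v,3).tolist() for k,v in s.items()}, r.grip_point_offset)
for n in ("side","top"):
    i=viewer.get_image(n); cv2.imwrite(f"pics/{n}0.png",i["pixels"]); print(n,i["K"].tolist(),np.round(i["world_to_cam"],4).tolist(),[k for k in i])
E
```

```text
pics
{'time': 0.0, 'joint_pos': [-1.331, 0.435, 0.025, 1.574, -0.012, 1.134, -0.075], 'joint_vel': [0.002, -0.001, -0.001, 0.001, -0.001, 0.002, 0.002], 'effort': [-0.001, -67.047, 1.024, -31.621, 0.015, 0.012, 0.0], 'eef_pos': [0.21, 0.588, 0.231], 'ee_rot': [-0.536, -3.095, 0.002], 'force': [-0.571, -0.061, -0.945], 'ft_torque': [-0.064, -0.006, -0.01], 'grasp_force': 0.0, 'finger_gap': 1.002} 0.0187
side [[433.8620178510147, 0.0, 314.409226035216], [0.0, 433.8620178510147, 246.48047325618472], [0.0, 0.0, 1.0]] [[0.7685, -0.6399, 0.0023, -0.3602], [0.4531, 0.5467, 0.7042, -0.3731], [-0.4519, -0.5401, 0.71, -0.7681], [0.0, 0.0, 0.0, 1.0]] ['pixels', 'K', 'world_to_cam']
top [[555.1210049509103, 0.0, 322.93212574493987], [0.0, 555.1210049509103, 241.25787711555654], [0.0, 0.0, 1.0]] [[0.0965, -0.9953, 0.0021, 0.0487], [0.9712, 0.0946, 0.2187, -0.5433], [-0.2179, -0.0191, 0.9758, -1.155], [0.0, 0.0, 0.0, 1.0]] ['pixels', 'K', 'world_to_cam']
```

View pics/top0.png

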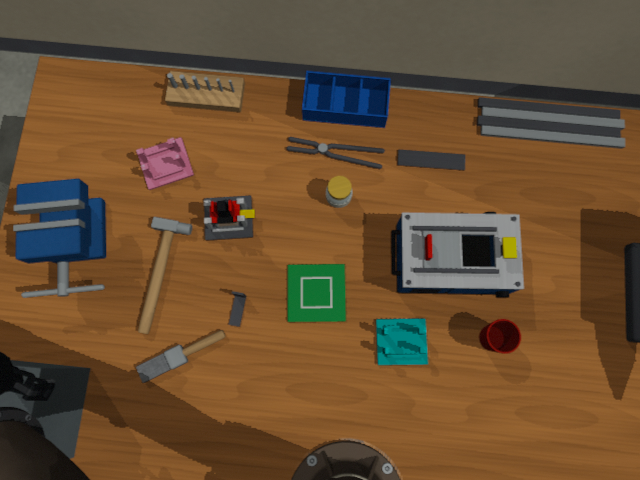

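View pics/side0.png

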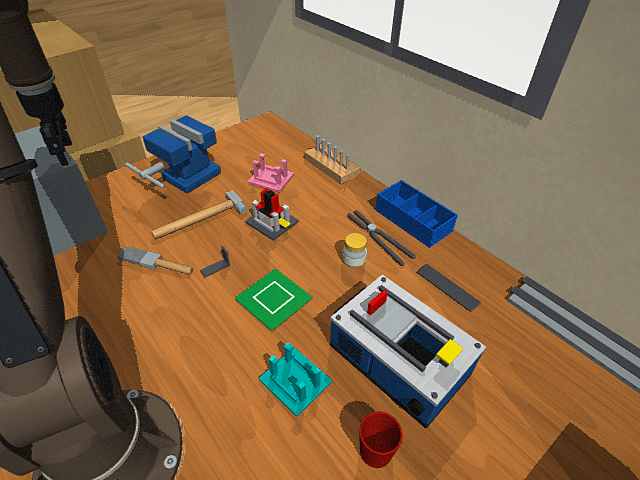

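Candidates for the dock and cup in the top view: pink dock (163,163), turquoise dock (402,342), and grey steel dock with the red-button cup (229,215). By the description it is the grey one, with its yellow tab at (249,214). The tumbler mouth is at (479,251), the fin at (429,247), the strike post at (509,248) and the pad at (316,293). The jar's brass cap (340,187) is a possible yellow confusion, and the tin (501,336) and fin are possible red ones.

```bash
cat > h.py <<'E'
import cv2,numpy as np
from rig import viewer,state
def cam(n):
    i=viewer.get_image(n); return i["pixels"],np.array(i["K"]),np.array(i["world_to_cam"])
def ray(K,T,u,v):
    d=np.array([(u-K[0,2])/K[0,0],-(v-K[1,2])/K[1,1],-1.]); R=T[:3,:3]
    return -R.T@T[:3,3],R.T@d
def plane(K,T,u,v,z):
    o,d=ray(K,T,u,v); return o+d*(z-o[2])/d[2]
def tri(c1,p1,c2,p2):
    o1,d1=ray(*c1,*p1);o2,d2=ray(*c2,*p2)
    s=np.linalg.lstsq(np.c_[d1,-d2],o2-o1,rcond=None)[0]
    a,b=o1+d1*s[0],o2+d2*s[1]; return (a+b)/2,np.linalg.norm(a-b)
def proj(K,T,p):
    c=T[:3,:3]@p+T[:3,3]; return np.array([K[0,0]*c[0]/-c[2]+K[0,2],K[1,1]*-c[1]/-c[2]+K[1,2]])
def mask(img,col):
    h=cv2.cvtColor(img,cv2.COLOR_BGR2HSV); H,S,V=cv2.split(h)
    m={'red':((H<6)|(H>174))&(S>190)&(V>70),'yellow':(H>25)&(H<33)&(S>190)&(V>110),
       'green':(H>55)&(H<75)&(S>150)&(V>50),'black':(V<22),'white':(S<40)&(V>150)}[col]
    return m.astype(np.uint8)
def blobs(img,col,box=None,amin=15):
    m=mask(img,col)
    if box: z=np.zeros_like(m); x0,y0,x1,y1=box; z[y0:y1,x0:x1]=1; m=m*z
    n,l,st,c=cv2.connectedComponentsWithStats(m)
    out=[]
    for k in range(1,n):
        if st[k,4]>=amin:
            cn=cv2.findContours((l==k).astype(np.uint8),cv2.RETR_EXTERNAL,cv2.CHAIN_APPROX_NONE)[0][0]
            out.append((st[k,4],c[k].round(1),cv2.boxPoints(cv2.minAreaRect(cn)).round(1)))
    return out
E
python3 - <<'E'
from h import *
for n in("top","side"):
    im=cv2.imread(f"pics/{n}0.png")
    for c in('red','yellow','green'):
        for b in blobs(im,c): print(n,c,b[0],b[1],b[2].tolist())
t=cv2.imread("pics/top0.png");s=cv2.imread("pics/side0.png")
a=cv2.resize(t[180:255,190:265],(400,400),interpolation=cv2.INTER_CUBIC);b=cv2.resize(s[175:250,235:310],(400,400),interpolation=cv2.INTER_CUBIC)
cv2.imwrite("pics/crop1.png",np.hstack([a,b]))
c=cv2.resize(t[205:300,390:530],(800,543),interpolation=cv2.INTER_CUBIC);cv2.imwrite("pics/crop2.png",c)
for p in [(205,200),(249,195),(253,236),(206,240)]: print(t[p[1]-2:p[1]+3,p[0]-2:p[0]+3].mean((0,1)))
E
```

```text
top red 109 [212.9 212.2] [[210.0, 222.0], [210.0, 201.0], [216.0, 201.0], [216.0, 222.0]]
top red 166 [233.5 209.1] [[228.0, 200.0], [239.0, 200.0], [239.0, 221.0], [228.0, 221.0]]
top red 113 [429.  245.8] [[427.0, 257.0], [427.0, 234.0], [431.0, 234.0], [431.0, 257.0]]
top red 198 [500.7 335.7] [[487.0, 319.0], [520.0, 319.0], [520.0, 352.0], [487.0, 352.0]]
top yellow 98 [247.9 213. ] [[241.0, 209.0], [254.0, 209.0], [254.0, 217.0], [241.0, 217.0]]
top yellow 269 [509.1 247.1] [[503.0, 237.0], [516.0, 237.0], [516.0, 257.0], [503.0, 257.0]]
top green 2118 [315.9 292.7] [[288.0, 321.0], [288.0, 264.0], [344.0, 264.0], [344.0, 321.0]]
top green 694 [315.8 292. ] [[303.0, 279.0], [329.0, 279.0], [329.0, 305.0], [303.0, 305.0]]
side red 92 [262.1 199.2] [[255.39999389648438, 207.6999969482422], [262.8999938964844, 186.60000610351562], [270.3999938964844, 189.1999969482422], [262.79998779296875, 210.39999389648438]]
side red 154 [275.4 204.4] [[263.1000061035156, 199.1999969482422], [276.8999938964844, 193.6999969482422], [283.70001220703125, 210.6999969482422], [269.8999938964844, 21
[... 379 characters left out ...]
89.29998779296875, 222.8000030517578], [286.20001220703125, 227.89999389648438]]
side yellow 325 [449.7 350.8] [[436.6000061035156, 352.8999938964844], [450.20001220703125, 337.3999938964844], [462.6000061035156, 348.29998779296875], [449.1000061035156, 363.79998779296875]]
side green 1687 [273.1 299.5] [[234.6999969482422, 297.70001220703125], [281.20001220703125, 259.6000061035156], [312.0, 297.20001220703125], [265.5, 335.20001220703125]]
side green 524 [273.2 296.8] [[255.5, 296.3999938964844], [277.6000061035156, 279.0], [291.29998779296875, 296.3999938964844], [269.20001220703125, 313.79998779296875]]
[ 92.88  99.24 107.16]
[ 53.32  76.8  103.2 ]
[40.6  66.04 95.  ]
[44.8  69.68 96.88]
```

View pics/crop1.png

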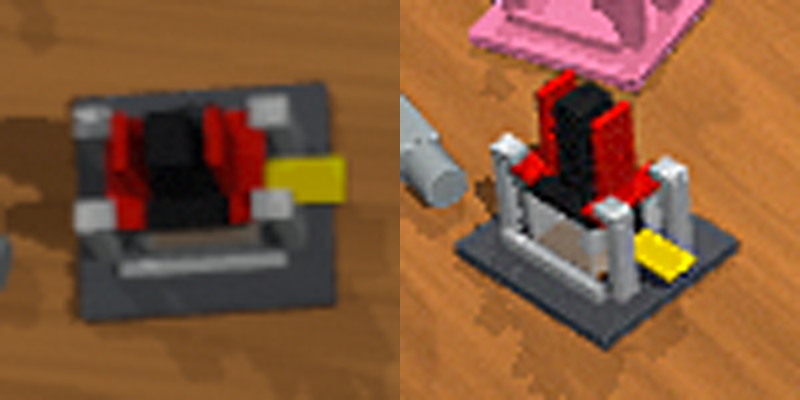

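View pics/crop2.png

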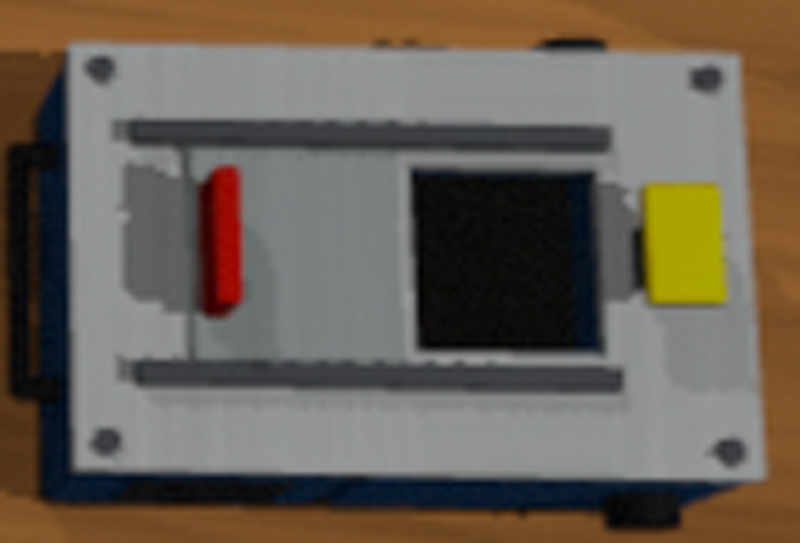

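The crops confirm the choice. The cup's black core and red buttons sit in the grey dock, with the tab towards image right (world -y). The deck shows a black mouth, the strike post to the right and the fin to the left, so tumbler -y is also image right.

Run:
```python
from h import *
_,K,T=cam("top"); _,K2,T2=cam("side"); np.set_printoptions(precision=4,suppress=True)
def q(name,pts,s,off,z):
    P=np.array([plane(K,T,(x+.5)/s-.5+off[0],(y+.5)/s-.5+off[1],z)[:2] for x,y in pts]) # order TL TR BR BL
    ey=(P[0]+P[3]-P[1]-P[2])/2; ex=(P[0]+P[1]-P[2]-P[3])/2
    print(name,"c",P.mean(0),"ly",np.linalg.norm(ey),"lx",np.linalg.norm(ex),"yaw(y,x) deg",np.degrees(np.arctan2(-ey[0],ey[1])),np.degrees(np.arctan2(ex[1],ex[0])))
o=(190,180);s=16/3
q("dock base",[(72,98),(326,84),(334,305),(84,320)],s,o,.010)
q("lips",[(92,108),(269,97),(272,190),(96,199)],s,o,.066) # approx
q("lips2",[(92,121),(270,110),(272,204),(96,214)],s,o,.066)
o=(390,205);s=800/140
q("deck",[(67,43),(740,53),(765,478),(72,472)],s,o,.105)
q("mouth",[(413,170),(597,171),(604,351),(419,350)],s,o,.105)
q("strike",[(644,184),(719,184),(727,303),(648,303)],s,o,.141)
q("fin top",[(221,166),(241,166),(241,303),(219,303)],s,o,.1435)
q("pad",[(288,264),(345,264),(345,321.5),(288,322)],1,(0,0),.006)
q("padsq",[(303,279),(329.,279),(329,305),(303,305)],1,(0,0),.006)
# two-view checks
for n,a,b in [("strike",(509.1,247.1),(449.7,350.8)),("tab top",(247.9,213),(283.3,222.2)),("pad",(315.9,292),(273.2,296.9))]:
    print(n,*tri((K,T),a,(K2,T2),b))
# expected from tumbler
st=state();print(st["eef_pos"],st["ee_rot"],cv2.Rodrigues(np.array(st["ee_rot"]))[0])
```

```text
dock base c [0.5824 0.3254] ly 0.10873557879296324 lx 0.09929091246493986 yaw(y,x) deg 8.985675259893084 10.17377830937984
lips c [0.5897 0.3261] ly 0.07298537078243343 lx 0.03967468171020546 yaw(y,x) deg 8.95381165557052 9.861196354916983
lips2 c [0.5839 0.3252] ly 0.07312018799332733 lx 0.04022004729171898 yaw(y,x) deg 9.107129127464342 9.5371629835421
deck c [ 0.536  -0.1913] ly 0.25093224439713535 lx 0.16026157016974332 yaw(y,x) deg 4.872787196303714 4.387254231351302
mouth c [ 0.5388 -0.2269] ly 0.06781746637788028 lx 0.06756816443985601 yaw(y,x) deg 5.246591013047168 4.05119653711637
strike c [ 0.5426 -0.2796] ly 0.0274553523521758 lx 0.04336645853857824 yaw(y,x) deg 5.564244322808204 4.154181853965864
fin top c [ 0.5296 -0.1179] ly 0.007470162780451545 lx 0.049907940610299975 yaw(y,x) deg 5.564539986274182 2.715356756418625
pad c [0.4294 0.105 ] ly 0.12781127991191943 lx 0.1300003894690732 yaw(y,x) deg 5.800841063443863 5.686432625035439
padsq c [0.4307 0.1063] ly 0.05831380686183584 lx 0.05856271986196803 yaw(y,x) deg 5.554333447724699 5.695108767850184
strike [ 0.5442 -0.281   0.1363] 0.0010836600510363
tab top [0.5922 0.2784 0.0258] 0.001252783512853036
pad [0.4312 0.1065 0.0014] 0.0002481121322681718
[0.21   0.5883 0.2308] [-0.5359 -3.0955  0.0015] [[-0.9418  0.3362 -0.0002]
 [ 0.3362  0.9418 -0.0009]
 [-0.0001 -0.001  -1.    ]]
```

Measured sizes match the description: dock 109x99 mm, mouth 68 mm, strike post 27x43 mm, pad 128x130 mm. The fin sits about 110 mm from the mouth, so the shutter starts slightly closed. The tool needs a turn of about 29° so its y axis lines up with the cup's y.

{"method": "carry_out", "body": {
  "commands": [
    [0,0,0,0,0,-7.25,1],
    [0,0,0,0,0,-7.25,1],
    [0,0,0,0,0,-7.25,1],
    [0,0,0,0,0,-7.25,1],
    [0,0,0,0,0,0,1],
    [0,0,0,0,0,0,1]
  ],
  "grip_force": 40
}}

```text
time: 0.8
eef_pos: [0.2102, 0.5885, 0.2312]
ee_rot: [0.25, -3.131, 0.0]
force: [0.5, -0.4, -0.3]
finger_gap: 1.001
grasp_force: 0.0
```

```bash
cat >> h.py <<'E'
def go(x,y,z,yaw):
    "shift (tool axes, cm) and turn (deg) to a tool-down pose whose y axis is at yaw deg from world y"
    s=state(); R=cv2.Rodrigues(np.array(s["ee_rot"]))[0]; a=np.radians(yaw)
    ey=np.array([-np.sin(a),np.cos(a),0]); ez=np.array([0,0,-1.]); G=np.c_[np.cross(ey,ez),ey,ez]
    print("t",s["time"],"eef",np.round(s["eef_pos"],4),"shift cm",np.round(R.T@(np.array([x,y,z])-s["eef_pos"])*100,2),
     "turn deg",np.round(np.degrees(cv2.Rodrigues(R.T@G)[0].ravel()),2),"F",np.round(s["force"],1),"gap",round(float(s["finger_gap"]),3),"grasp",round(float(s["grasp_force"]),1))
E
python3 -c "
from h import *
go(.583,.3255,.20,9.4)"
```

```text
t 0.8 eef [0.2102 0.5885 0.2312] shift cm [-32.63 -31.88   3.12] turn deg [-0.01 -0.01 -0.27] F [ 0.5 -0.4 -0.3] gap 1.001 grasp 0.0
```

{"method": "carry_out", "body": {
  "commands": [
    [-2.7,-2.6,0.2,0,0,0,1],
    [-2.7,-2.6,0.2,0,0,0,1],
    [-2.7,-2.6,0.2,0,0,0,1],
    [-2.7,-2.6,0.2,0,0,0,1],
    [-2.7,-2.6,0.2,0,0,0,1],
    [-2.7,-2.6,0.2,0,0,0,1],
    [-2.7,-2.6,0.2,0,0,0,1],
    [-2.7,-2.6,0.2,0,0,0,1],
    [-2.7,-2.6,0.2,0,0,0,1],
    [-2.7,-2.6,0.2,0,0,0,1],
    [-2.7,-2.6,0.2,0,0,0,1],
    [-2.7,-2.6,0.2,0,0,0,1]
  ]
}}

```text
time: 2.0
eef_pos: [0.5816, 0.3326, 0.2073]
ee_rot: [-0.251, 3.131, 0.0]
force: [0.1, 0.1, 0.1]
finger_gap: 0.994
grasp_force: 0.0
```

{"method": "carry_out", "body": {
  "commands": [
    [0,0,0,0,0,0,1],
    [0,0,0,0,0,0,1],
    [0,0,0,0,0,0,1]
  ]
}}

```text
time: 2.3
eef_pos: [0.5795, 0.3346, 0.2072]
ee_rot: [0.256, -3.13, -0.001]
force: [-0.9, 0.9, -0.3]
finger_gap: 0.998
grasp_force: 0.0
```

```bash
python3 -c "
from h import *
go(.583,.3255,.070,9.4)"
```

```text
t 2.3 eef [0.5795 0.3346 0.2072] shift cm [-0.21 -0.97 13.72] turn deg [ 0.04 -0.03 -0.05] F [-0.9  0.9 -0.3] gap 0.998 grasp 0.0
```

{"method": "carry_out", "body": {
  "commands": [
    [-0.2,-1.0,0.5,0,0,0,1],
    [0,0,2,0,0,0,1],
    [0,0,2,0,0,0,1],
    [0,0,1.5,0,0,0,1],
    [0,0,0,0,0,0,1],
    [0,0,0,0,0,0,1]
  ]
}}

```text
time: 2.9
eef_pos: [0.584, 0.3241, 0.1475]
ee_rot: [0.257, -3.131, 0.0]
force: [0.7, -0.3, 0.5]
finger_gap: 0.996
grasp_force: 0.0
```

Run:
```python
from h import *
go(.583,.3255,.070,9.4)
t,K,T=cam("top"); s,K2,T2=cam("side")
a=cv2.resize(t[170:260,180:270],(400,400),interpolation=cv2.INTER_CUBIC);b=cv2.resize(s[140:240,220:320],(400,400),interpolation=cv2.INTER_CUBIC)
cv2.imwrite("pics/crop3.png",np.hstack([a,b]))
```

```text
t 2.9 eef [0.584  0.3241 0.1475] shift cm [0.08 0.16 7.75] turn deg [ 0.   -0.01 -0.03] F [ 0.7 -0.3  0.5] gap 0.996 grasp 0.0
```

View pics/crop3.png

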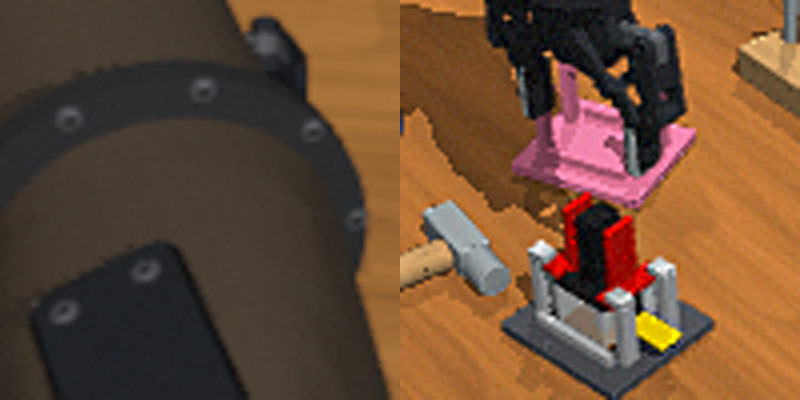

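Side crop: the open fingers straddle the cup's core axis (about (370,175) in full pixels, against the core at (370,192)), in line given the perspective. Descending.

{"method": "carry_out", "body": {
  "commands": [
    [0.1,0.1,1.5,0,0,0,1],
    [0,0,1.5,0,0,0,1],
    [0,0,1.5,0,0,0,1],
    [0,0,1.2,0,0,0,1],
    [0,0,1.0,0,0,0,1],
    [0,0,1.0,0,0,0,1],
    [0,0,0,0,0,0,1],
    [0,0,0,0,0,0,1]
  ]
}}

```text
time: 3.8
eef_pos: [0.5831, 0.3248, 0.0703]
ee_rot: [0.256, -3.131, 0.0]
force: [1.2, 0.4, -0.4]
finger_gap: 0.998
grasp_force: 0.0
```

```bash
python3 -c "
from h import *
go(.583,.3255,.070,9.4)"
```

```text
t 3.8 eef [0.5831 0.3248 0.0703] shift cm [-0.01  0.07  0.03] turn deg [-0.   -0.   -0.05] F [ 1.2  0.4 -0.4] gap 0.998 grasp 0.0
```

{"method": "carry_out", "body": {
  "commands": [
    [0,0,0,0,0,0,0.6],
    [0,0,0,0,0,0,0.5],
    [0,0,0,0,0,0,0.3],
    [0,0,0,0,0,0,0.1],
    [0,0,0,0,0,0,0],
    [0,0,0,0,0,0,0],
    [0,0,0,0,0,0,0],
    [0,0,0,0,0,0,0]
  ],
  "grip_force": 40
}}

```text
time: 4.6
eef_pos: [0.5836, 0.3247, 0.072]
ee_rot: [-0.256, 3.13, 0.001]
force: [-2.4, -2.3, 11.5]
finger_gap: 0.286
grasp_force: 39.7
```

```bash
python3 -c "
from h import *
go(.583,.3255,.070,9.4)"
```

```text
t 4.6 eef [0.5836 0.3247 0.072 ] shift cm [0.05 0.09 0.2 ] turn deg [ 0.02  0.09 -0.06] F [-2.4 -2.3 11.5] gap 0.286 grasp 39.7
```

{"method": "carry_out", "body": {
  "commands": [
    [0,0,-0.3,0,0,0,0],
    [0,0,-0.3,0,0,0,0],
    [0,0,-0.5,0,0,0,0],
    [0,0,-0.8,0,0,0,0],
    [0,0,-1,0,0,0,0],
    [0,0,-1,0,0,0,0],
    [0,0,0,0,0,0,0]
  ]
}}

```text
time: 5.3
eef_pos: [0.5841, 0.3254, 0.1116]
ee_rot: [-0.256, 3.128, 0.003]
force: [0.3, -0.0, -2.4]
finger_gap: 0.28
grasp_force: 39.9
```

Run:
```python
from h import *
go(.583,.3255,.2,9.4)
s,K2,T2=cam("side")
cv2.imwrite("pics/crop4.png",cv2.resize(s[120:240,210:330],(600,600),interpolation=cv2.INTER_CUBIC))
```

```text
t 5.3 eef [0.5841 0.3254 0.1116] shift cm [ 0.08  0.04 -8.84] turn deg [ 0.08  0.18 -0.05] F [ 0.3 -0.  -2.4] gap 0.28 grasp 39.9
```

View pics/crop4.png

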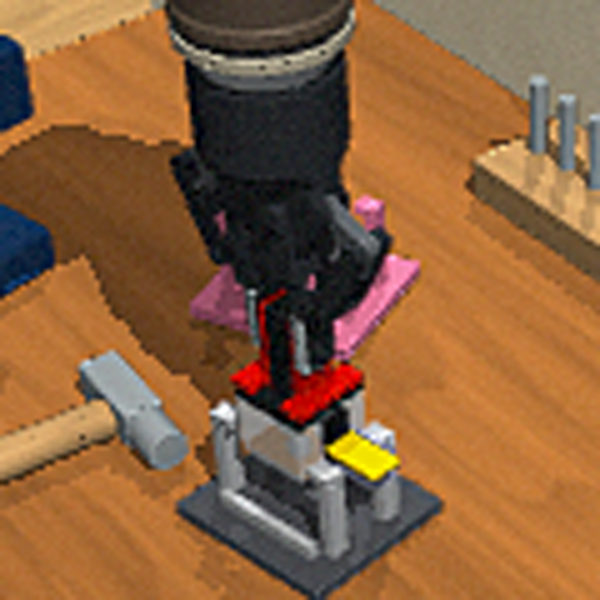

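The cup came out of the dock: its base is above the lips and the hooks are free. The wrist force of -2.4 N fits the cup's weight. Lifting clear and carrying it across.

{"method": "carry_out", "body": {
  "commands": [
    [0,0,-1.5,0,0,0,0],
    [0,0,-2,0,0,0,0],
    [0,0,-2,0,0,0,0],
    [0,0,-2,0,0,0,0],
    [0,0,-2,0,0,0,0],
    [0,0,-2,0,0,0,0],
    [0,0,-1.5,0,0,0,0],
    [0,0,-1,0,0,0,0],
    [0,0,0,0,0,0,0]
  ]
}}

```text
time: 6.25
eef_pos: [0.5835, 0.3251, 0.2511]
ee_rot: [-0.256, 3.129, 0.002]
force: [0.8, 0.1, -2.5]
finger_gap: 0.28
grasp_force: 39.9
```

```bash
python3 -c "
from h import *
go(.538,-.2265,.25,4.7)"
```

```text
t 6.25 eef [0.5835 0.3251 0.2511] shift cm [ 1.345e+01 -5.368e+01  3.000e-02] turn deg [0.07 0.13 4.65] F [ 0.8  0.1 -2.5] gap 0.28 grasp 39.9
```

{"method": "carry_out", "body": {
  "commands": [
    [0.25,-1,0,0,0,0,0],
    [0.5,-2,0,0,0,0,0],
    [0.6,-2.4,0,0,0,0,0],
    [0.7,-2.8,0,0,0,0,0],
    [0.7,-2.8,0,0,0,0,0],
    [0.7,-2.8,0,0,0,0,0],
    [0.7,-2.8,0,0,0,0,0],
    [0.7,-2.8,0,0,0,0,0],
    [0.7,-2.8,0,0,0,0,0],
    [0.7,-2.8,0,0,0,0,0],
    [0.7,-2.8,0,0,0,0,0],
    [0.7,-2.8,0,0,0,0,0]
  ]
}}

```text
time: 7.45
eef_pos: [0.5559, 0.0083, 0.2483]
ee_rot: [0.255, -3.129, 0.0]
force: [-0.0, 0.2, -1.3]
finger_gap: 0.281
grasp_force: 39.9
```

{"method": "carry_out", "body": {
  "commands": [
    [0.7,-2.8,0,0,0,0,0],
    [0.7,-2.8,0,0,0,0,0],
    [0.7,-2.8,0,0,0,0,0],
    [0.7,-2.8,0,0,0,0,0],
    [0.7,-2.8,0,0,0,0,0],
    [0.6,-2.4,0,0,0,0,0],
    [0.5,-2,0,0,0,0,0],
    [0.3,-1.5,0,0,0,1.5,0],
    [0.2,-1,0,0,0,1.6,0],
    [0,0,0,0,0,1.5,0],
    [0,0,0,0,0,0,0],
    [0,0,0,0,0,0,0]
  ]
}}

```text
time: 8.65
eef_pos: [0.5409, -0.2027, 0.2492]
ee_rot: [0.133, -3.139, -0.001]
force: [-0.3, -0.2, -2.1]
finger_gap: 0.279
grasp_force: 39.9
```

```bash
python3 -c "
from h import *
go(.538,-.2265,.25,4.7)"
```

```text
t 8.65 eef [ 0.5409 -0.2027  0.2492] shift cm [ 0.49 -2.35 -0.08] turn deg [ 0.04 -0.    0.17] F [-0.3 -0.2 -2.1] gap 0.279 grasp 39.9
```

{"method": "carry_out", "body": {
  "commands": [
    [0.2,-1,0,0,0,0.2,0],
    [0.2,-1,0,0,0,0,0],
    [0.1,-0.35,0.8,0,0,0,0],
    [0,0,1.5,0,0,0,0],
    [0,0,1.2,0,0,0,0],
    [0,0,0.9,0,0,0,0],
    [0,0,0,0,0,0,0],
    [0,0,0,0,0,0,0]
  ]
}}

```text
time: 9.45
eef_pos: [0.5376, -0.2279, 0.2053]
ee_rot: [0.125, -3.139, -0.0]
force: [-1.1, 0.1, -1.3]
finger_gap: 0.282
grasp_force: 39.9
```

Run:
```python
from h import *
go(.538,-.2265,.25,4.7)
s,K2,T2=cam("side");t,K,T=cam("top")
for n,im in(("side",s),("top",t)):
    for c in('red','yellow'):
        for b in blobs(im,c,(340,200,560,380)): print(n,c,b[0],b[1],b[2].tolist())
# expected pixel of the tab's outer-end centre (underside 0.204-.062) if the cup is centred
a=np.radians(4.7);m=np.array([.538,-.2265])
for d in(.063,.045): 
  p=m+d*np.array([np.sin(a),-np.cos(a)]); print(d,proj(K,T,np.r_[p,.205-.062+.019]),proj(K2,T2,np.r_[p,.205-.062+.019]))
A=cv2.resize(s[260:410,320:520],(400,300),interpolation=cv2.INTER_CUBIC);B=cv2.resize(t[200:305,390:530],(400,300),interpolation=cv2.INTER_CUBIC)
cv2.imwrite("pics/crop5.png",np.hstack([A,B]))
```

```text
t 9.45 eef [ 0.5376 -0.2279  0.2053] shift cm [-0.05  0.14 -4.47] turn deg [ 0.01 -0.01 -0.14] F [-1.1  0.1 -1.3] gap 0.282 grasp 39.9
side red 249 [377.  301.9] [[362.8999938964844, 307.29998779296875], [384.6000061035156, 288.29998779296875], [391.3999938964844, 296.0], [369.70001220703125, 315.0]]
side red 161 [419.1 310.3] [[408.1000061035156, 316.20001220703125], [431.20001220703125, 291.20001220703125], [438.5, 298.0], [415.5, 323.0]]
side red 215 [435.9 323. ] [[419.3999938964844, 323.20001220703125], [437.3999938964844, 303.3999938964844], [450.5, 315.3999938964844], [432.5, 335.1000061035156]]
side yellow 418 [448.4 348. ] [[428.29998779296875, 348.1000061035156], [441.5, 330.79998779296875], [463.20001220703125, 347.5], [449.8999938964844, 364.70001220703125]]
top red 119 [429.  246.2] [[427.0, 234.0], [431.0, 234.0], [431.0, 259.0], [427.0, 259.0]]
top red 82 [481.1 248.2] [[477.0, 242.0], [486.0, 242.0], [486.0, 253.0], [477.0, 253.0]]
top red 58 [499.9 250.2] [[497.0, 246.0], [503.0, 246.0], [503.0, 254.0], [497.0, 254.0]]
top red 119 [490.3 331.2] [[482.6000061035156, 341.79998779296875], [491.0, 317.6000061035156], [498.29998779296875, 320.1000061035156], [489.8999938964844, 344.29998779296875]]
top yellow 159 [510.5 250.8] [[503.79998779296875, 257.0], [505.29998779296875, 243.5], [517.5, 244.8000030517578], [516.0, 258.29998779296875]]
0.063 [517.68242412 245.13735364] [456.28348993 346.50956715]
0.045 [508.6765062  245.00455727] [447.2958916  340.03033792]
```

View pics/crop5.png

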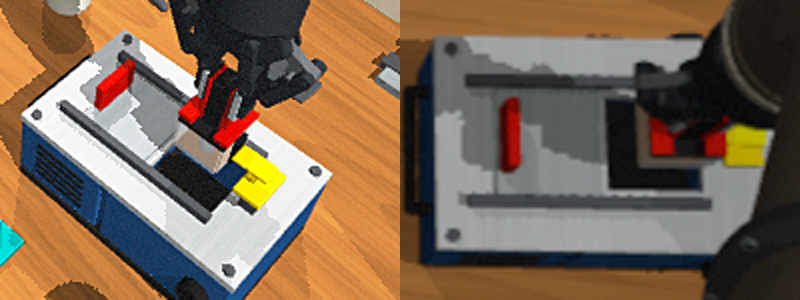

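Side crop: the tab's outer end is at about (457,347), against a predicted (456,347) for a centred cup, and it sits over the yellow strike post. The box hangs upright over the mouth. Pressing down slowly.

{"method": "carry_out", "body": {
  "commands": [
    [0,0.1,0.5,0,0,0,0],
    [0,0,0.5,0,0,0,0],
    [0,0,0.4,0,0,0,0],
    [0,0,0.3,0,0,0,0],
    [0,0,0.3,0,0,0,0],
    [0,0,0.2,0,0,0,0],
    [0,0,0.2,0,0,0,0],
    [0,0,0,0,0,0,0],
    [0,0,0,0,0,0,0],
    [0,0,0,0,0,0,0]
  ]
}}

```text
time: 10.55
eef_pos: [0.5376, -0.227, 0.1815]
ee_rot: [-0.125, 3.139, -0.0]
force: [-1.7, 1.3, 1.9]
finger_gap: 0.284
grasp_force: 40.4
```

{"method": "carry_out", "body": {
  "commands": [
    [0,0,0.1,0,0,0,0],
    [0,0,0,0,0,0,0],
    [0,0,0,0,0,0,0],
    [0,0,0,0,0,0,0]
  ]
}}

```text
time: 10.95
eef_pos: [0.5375, -0.227, 0.1804]
ee_rot: [-0.125, 3.139, -0.0]
force: [-0.7, 1.0, 2.5]
finger_gap: 0.281
grasp_force: 40.4
```

```bash
python3 -c "
from h import *
go(.538,-.2265,.18,4.7)"
```

```text
t 10.95 eef [ 0.5375 -0.227   0.1804] shift cm [-0.05  0.05  0.04] turn deg [-0.01  0.01 -0.15] F [-0.7  1.   2.5] gap 0.281 grasp 40.4
```

{"method": "carry_out", "body": {
  "commands": [
    [0,0,0.1,0,0,0,0],
    [0,0,0,0,0,0,0],
    [0,0,0,0,0,0,0],
    [0,0,0,0,0,0,0],
    [0,0,0,0,0,0,0],
    [0,0,0,0,0,0,0],
    [0,0,0,0,0,0,0],
    [0,0,0,0,0,0,0],
    [0,0,0,0,0,0,0],
    [0,0,0,0,0,0,0]
  ]
}}

```text
time: 11.95
eef_pos: [0.5375, -0.227, 0.1793]
ee_rot: [-0.125, 3.139, -0.0]
force: [1.2, 1.1, 1.8]
finger_gap: 0.279
grasp_force: 40.4
```

Run:
```python
from h import *
go(.538,-.2265,.18,4.7)
s,K2,T2=cam("side");t,K,T=cam("top")
A=cv2.resize(s[300:370,390:470],(400,350),interpolation=cv2.INTER_CUBIC);B=cv2.resize(t[215:285,450:530],(400,350),interpolation=cv2.INTER_CUBIC)
cv2.imwrite("pics/crop6.png",cv2.convertScaleAbs(np.hstack([A,B]),alpha=1.6))
```

```text
t 11.95 eef [ 0.5375 -0.227   0.1793] shift cm [-0.05  0.04 -0.07] turn deg [-0.    0.01 -0.15] F [1.2 1.1 1.8] gap 0.279 grasp 40.4
```

View pics/crop6.png

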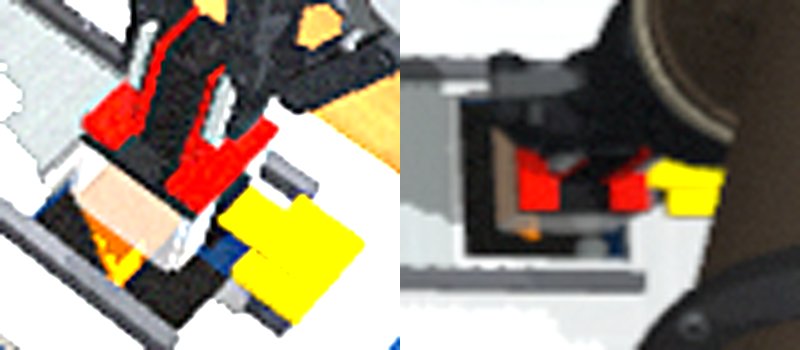

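The orange flap hangs open below the box, and a grey ball shows in the well at about top pixel (488,263). I'll press a touch more, hold, then lift and count the balls.

{"method": "carry_out", "body": {
  "commands": [
    [0,0,0.1,0,0,0,0],
    [0,0,0,0,0,0,0],
    [0,0,0,0,0,0,0],
    [0,0,0,0,0,0,0],
    [0,0,0,0,0,0,0],
    [0,0,0,0,0,0,0]
  ]
}}

```text
time: 12.65
eef_pos: [0.5375, -0.227, 0.1783]
ee_rot: [-0.125, 3.139, -0.0]
force: [-0.7, 1.1, 3.4]
finger_gap: 0.284
grasp_force: 40.6
```

Run:
```python
from h import *
go(.538,-.2265,.18,4.7)
```

```text
t 12.65 eef [ 0.5375 -0.227   0.1783] shift cm [-0.05  0.04 -0.17] turn deg [-0.    0.01 -0.14] F [-0.7  1.1  3.4] gap 0.284 grasp 40.6
```

{"method": "carry_out", "body": {
  "commands": [
    [0,0,-0.4,0,0,0,0],
    [0,0,-0.8,0,0,0,0],
    [0,0,-1.2,0,0,0,0],
    [0,0,-1.5,0,0,0,0],
    [0,0,-1.5,0,0,0,0],
    [0,0,-1,0,0,0,0],
    [0,0,-0.8,0,0,0,0],
    [0,0,0,0,0,0,0]
  ]
}}

```text
time: 13.45
eef_pos: [0.5378, -0.2271, 0.2514]
ee_rot: [-0.125, 3.138, -0.001]
force: [0.2, 0.3, -1.8]
finger_gap: 0.283
grasp_force: 39.9
```

Run:
```python
from h import *
go(.430,.1055,.25,5.7)
s,K2,T2=cam("side");t,K,T=cam("top")
A=cv2.resize(s[270:370,390:490],(400,400),interpolation=cv2.INTER_CUBIC);B=cv2.resize(t[210:290,450:530],(400,400),interpolation=cv2.INTER_CUBIC)
cv2.imwrite("pics/crop7.png",cv2.convertScaleAbs(np.hstack([A,B]),alpha=1.8))
```

```text
t 13.45 eef [ 0.5378 -0.2271  0.2514] shift cm [ 8.11 34.02  0.11] turn deg [-0.03  0.09 -1.15] F [ 0.2  0.3 -1.8] gap 0.283 grasp 39.9
```

View pics/crop7.png

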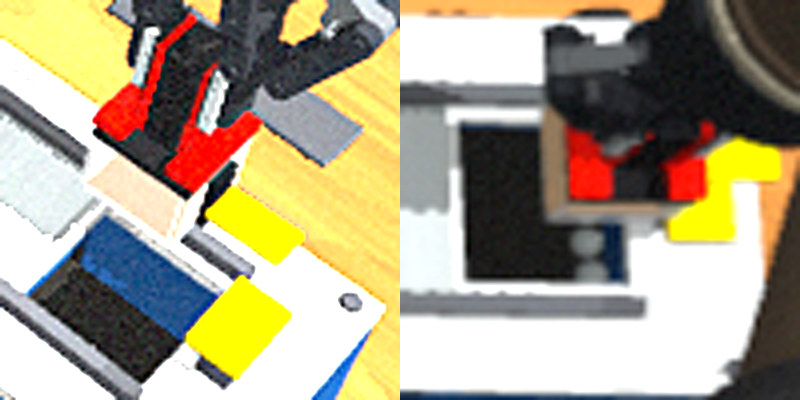

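Two balls show in the well at top pixels (487,258) and (488,264), and the box looks empty. I'll check for the third once the arm is clear. Moving to the pad.

{"method": "carry_out", "body": {
  "commands": [
    [0.3,1.2,0,0,0,0,0],
    [0.5,2.2,0,0,0,0,0],
    [0.7,2.8,0,0,0,0,0],
    [0.7,3,0,0,0,0,0],
    [0.8,3.2,0,0,0,0,0],
    [0.8,3.2,0,0,0,-0.5,0],
    [0.8,3.2,0,0,0,-0.5,0],
    [0.8,3.2,0,0,0,0,0],
    [0.8,3,0,0,0,0,0],
    [0.7,2.8,0,0,0,0,0],
    [0.5,2.2,0,0,0,0,0],
    [0.3,1.5,0,0,0,0,0]
  ]
}}

```text
time: 14.75
eef_pos: [0.4314, 0.0823, 0.2498]
ee_rot: [0.156, -3.137, -0.0]
force: [0.1, -0.9, -1.1]
finger_gap: 0.284
grasp_force: 39.9
```

{"method": "carry_out", "body": {
  "commands": [
    [0.2,1,0,0,0,0,0],
    [0,0,0,0,0,0,0],
    [0,0,0,0,0,0,0],
    [0,0,0,0,0,0,0]
  ]
}}

```text
time: 15.15
eef_pos: [0.4304, 0.0889, 0.2502]
ee_rot: [0.15, -3.138, 0.001]
force: [-0.2, 0.4, -1.6]
finger_gap: 0.282
grasp_force: 39.9
```

Run:
```python
from h import *
go(.430,.1055,.25,5.7)
t,K,T=cam("top"); cv2.imwrite("pics/top_b.png",t)
w=t[236:266,464:494]; g=cv2.cvtColor(w,cv2.COLOR_BGR2HSV)
m=((g[...,1]<60)&(g[...,2]>28)).astype(np.uint8)
n,l,st,c=cv2.connectedComponentsWithStats(m)
for k in range(1,n): print(st[k],c[k]+[464,236])
# predicted diameter of a ball at z .022 in pixels, mouth px bounds
a=plane(K,T,488,258,.022);print(a, np.linalg.norm(proj(K,T,a)-proj(K,T,a+[0,.014,0])))
```

```text
t 15.15 eef [0.4304 0.0889 0.2502] shift cm [-0.12  1.66  0.02] turn deg [-0.02 -0.01 -0.23] F [-0.2  0.4 -1.6] gap 0.282 grasp 39.9
[29  0  1  5  5] [493. 238.]
[ 20  12   8  18 102] [487.12745098 256.84313725]
[ 0.54217962 -0.27091123  0.022     ] 6.267553377267597
```

The grey patch in the well is 8 x 18 px, which is three 6 px balls in a row, so all three are in. Lowering over the pad.

{"method": "carry_out", "body": {
  "commands": [
    [-0.1,0.8,1,0,0,0,0],
    [0,0.8,2,0,0,0,0],
    [0,0,2.5,0,0,0,0],
    [0,0,2.5,0,0,0,0],
    [0,0,2.5,0,0,0,0],
    [0,0,2.5,0,0,0,0],
    [0,0,2,0,0,0,0],
    [0,0,1.5,0,0,0,0],
    [0,0,0.7,0,0,0,0],
    [0,0,0,0,0,0,0],
    [0,0,0,0,0,0,0]
  ]
}}

```text
time: 16.3
eef_pos: [0.43, 0.1061, 0.0786]
ee_rot: [-0.152, 3.138, 0.0]
force: [1.1, -0.9, -1.0]
finger_gap: 0.281
grasp_force: 39.9
```

Run:
```python
from h import *
go(.430,.1055,.068,5.7)
```

```text
t 16.3 eef [0.43   0.1061 0.0786] shift cm [ 0.01 -0.06  1.06] turn deg [ 0.01  0.02 -0.15] F [ 1.1 -0.9 -1. ] gap 0.281 grasp 39.9
```

{"method": "carry_out", "body": {
  "commands": [
    [0,0,0.4,0,0,0,0],
    [0,0,0.3,0,0,0,0],
    [0,0,0.2,0,0,0,0],
    [0,0,0.1,0,0,0,0],
    [0,0,0,0,0,0,0],
    [0,0,0,0,0,0,0]
  ]
}}

```text
time: 16.9
eef_pos: [0.4297, 0.1059, 0.0684]
ee_rot: [-0.152, 3.138, 0.0]
force: [0.6, 0.8, -1.8]
finger_gap: 0.276
grasp_force: 39.9
```

Run:
```python
from h import *
go(.430,.1055,.068,5.7)
```

```text
t 16.9 eef [0.4297 0.1059 0.0684] shift cm [-0.02 -0.04  0.04] turn deg [ 0.    0.   -0.15] F [ 0.6  0.8 -1.8] gap 0.276 grasp 39.9
```

{"method": "carry_out", "body": {
  "commands": [
    [0,0,0.1,0,0,0,0],
    [0,0,0,0,0,0,0],
    [0,0,0,0,0,0,0]
  ]
}}

```text
time: 17.2
eef_pos: [0.4299, 0.1059, 0.068]
ee_rot: [-0.152, 3.137, 0.0]
force: [-2.0, -1.5, 9.6]
finger_gap: 0.28
grasp_force: 41.5
```

Contact with the pad, at 9.6 N and the expected height. Letting go.

{"method": "carry_out", "body": {
  "commands": [
    [0,0,0,0,0,0,0.4],
    [0,0,0,0,0,0,0.5],
    [0,0,0,0,0,0,0.7],
    [0,0,0,0,0,0,1],
    [0,0,0,0,0,0,1],
    [0,0,0,0,0,0,1],
    [0,0,0,0,0,0,1],
    [0,0,0,0,0,0,1]
  ]
}}

```text
time: 18.0
eef_pos: [0.4298, 0.1059, 0.0673]
ee_rot: [-0.152, 3.138, 0.0]
force: [-0.7, -0.1, 0.7]
finger_gap: 1.002
grasp_force: 0.0
```

{"method": "carry_out", "body": {
  "commands": [
    [0,0,-0.5,0,0,0,1],
    [0,0,-1,0,0,0,1],
    [0,0,-1.5,0,0,0,1],
    [0,0,-2,0,0,0,1],
    [0,0,-2.5,0,0,0,1],
    [0,0,-2.5,0,0,0,1],
    [0,0,-2.5,0,0,0,1],
    [0,0,-2.5,0,0,0,1],
    [0,0,-2,0,0,0,1],
    [0,0,-1,0,0,0,1],
    [0,0,0,0,0,0,1]
  ]
}}

```text
time: 19.1
eef_pos: [0.4303, 0.1061, 0.2488]
ee_rot: [-0.152, 3.135, 0.001]
force: [-0.1, -0.1, -0.7]
finger_gap: 1.004
grasp_force: 0.0
```

Run:
```python
from h import *
a=np.radians(4.7);m=np.array([.538,-.2265]);f=np.array([.5296,-.1179])
ey=np.array([-np.sin(a),np.cos(a)])
print("fin behind start",f+.06*ey, "fin from mouth along y",(f-m)@ey,"across",(f-m)@[np.cos(a),np.sin(a)])
go(*(m+ey*.155),.25,4.7)
s,K2,T2=cam("side")
for c in('red','yellow'):
    for b in blobs(s,c,(220,180,340,330)): print(c,b[0],b[1],b[2].tolist())
# expected: button plates ctr (z .006+.079, y +-18.5) / tab (z .006+.019, 45 mm) for a cup at pad centre
P=np.array([.430,.1055]);a=np.radians(5.7);e=np.array([-np.sin(a),np.cos(a)])
for d,z in((.0185,.100),(-.0185,.100),(-.045,.025)): print(proj(K2,T2,np.r_[P+d*e,z]))
# fin in both views
t,K,T=cam("top")
A=[b for b in blobs(t,'red',(410,220,450,270))][0][1]; B=[b for b in blobs(s,'red',(340,270,410,330))][0][1]
print("fin mid",A,B,tri((K,T),A,(K2,T2),B))
```

```text
fin behind start [ 0.52468369 -0.05810176] fin from mouth along y 0.10892310368093112 across 0.0005267679879508626
t 19.1 eef [0.4303 0.1061 0.2488] shift cm [ -7.73 -18.65  -0.11] turn deg [0.05 0.16 0.85] F [-0.1 -0.1 -0.7] gap 1.004 grasp 0.0
red 122 [261.7 274.9] [[253.5, 283.1000061035156], [263.1000061035156, 260.8999938964844], [271.5, 264.5], [262.0, 286.70001220703125]]
red 268 [277.4 285.4] [[261.29998779296875, 283.79998779296875], [278.3999938964844, 270.8999938964844], [289.70001220703125, 286.0], [272.6000061035156, 298.79998779296875]]
yellow 102 [285.6 302.9] [[277.6000061035156, 301.5], [282.70001220703125, 295.3999938964844], [293.5, 304.3999938964844], [288.3999938964844, 310.5]]
[264.47580442 265.05838431]
[275.6935843  273.94723175]
[285.57507708 302.07221136]
fin mid [429.  246.4] [376.9 301.9] (array([ 0.53089696, -0.11869615,  0.12586949]), np.float64(0.0020181656928208386))
```

The cup stands on the pad with its tab at (286,303) against a predicted (286,302), so it is upright and centred. Next I'll pinch the fin, whose centre is at about (0.530, -0.118).

{"method": "carry_out", "body": {
  "commands": [
    [-0.4,-1,0,0,0,0.9,1],
    [-0.8,-2,0,0,0,0,1],
    [-0.9,-2.5,0,0,0,0,1],
    [-1,-3,0,0,0,0,1],
    [-1,-3,0,0,0,0,1],
    [-1,-3,0,0,0,0,1],
    [-1,-3,0,0,0,0,1],
    [-0.8,-2,0,0,0,0,1],
    [-0.4,-1.5,0,0,0,0,1],
    [-0.3,-1,0,0,0,0,1],
    [0,0,0,0,0,0,1],
    [0,0,0,0,0,0,1]
  ],
  "grip_force": 20
}}

```text
time: 20.4
eef_pos: [0.5231, -0.1068, 0.2468]
ee_rot: [0.127, -3.138, -0.001]
force: [-0.1, -0.8, -0.6]
finger_gap: 1.001
grasp_force: 0.0
```

Run:
```python
from h import *
go(.530,-.118,.119,4.7)
```

```text
t 20.4 eef [ 0.5231 -0.1068  0.2468] shift cm [-0.61 -1.18 12.78] turn deg [ 0.03 -0.06 -0.05] F [-0.1 -0.8 -0.6] gap 1.001 grasp 0.0
```

{"method": "carry_out", "body": {
  "commands": [
    [-0.6,-1.2,0.5,0,0,0,1],
    [0,0,2,0,0,0,1],
    [0,0,2.5,0,0,0,1],
    [0,0,2.5,0,0,0,1],
    [0,0,2,0,0,0,1],
    [0,0,1.5,0,0,0,1],
    [0,0,1,0,0,0,1],
    [0,0,0.7,0,0,0,1],
    [0,0,0,0,0,0,1],
    [0,0,0,0,0,0,1]
  ]
}}

```text
time: 21.4
eef_pos: [0.5308, -0.1187, 0.1207]
ee_rot: [-0.128, 3.138, -0.0]
force: [-0.3, 0.5, 0.7]
finger_gap: 0.998
grasp_force: 0.0
```

{"method": "carry_out", "body": {
  "commands": [
    [0,0,0,0,0,0,0.5],
    [0,0,0,0,0,0,0.3],
    [0,0,0,0,0,0,0],
    [0,0,0,0,0,0,0],
    [0,0,0,0,0,0,0],
    [0,0,0,0,0,0,0],
    [0,0,0,0,0,0,0],
    [0,0,0,0,0,0,0]
  ]
}}

```text
time: 22.2
eef_pos: [0.5305, -0.1186, 0.1204]
ee_rot: [-0.127, 3.139, 0.0]
force: [-0.8, -0.4, 2.6]
finger_gap: 0.113
grasp_force: 24.5
```

Run:
```python
from h import *
go(.5380-.031*.082,-.2265+.031,.119,4.7)
```

```text
t 22.2 eef [ 0.5305 -0.1186  0.1204] shift cm [ 0.13 -7.7   0.14] turn deg [ 0.    0.01 -0.05] F [-0.8 -0.4  2.6] gap 0.113 grasp 24.5
```

Fin pinched, at a gap of 0.113 or about 10 mm. Sliding it towards -y.

{"method": "carry_out", "body": {
  "commands": [
    [0,-0.5,0,0,0,0,0],
    [0,-0.8,0,0,0,0,0],
    [0,-1,0,0,0,0,0],
    [0,-1,0,0,0,0,0],
    [0,-1,0,0,0,0,0],
    [0,-1,0,0,0,0,0],
    [0,-1,0,0,0,0,0],
    [0,-0.7,0,0,0,0,0],
    [0,-0.3,0,0,0,0,0],
    [0,0,0,0,0,0,0],
    [0,0,0,0,0,0,0]
  ]
}}

```text
time: 23.3
eef_pos: [0.5364, -0.1922, 0.1204]
ee_rot: [-0.127, 3.139, -0.001]
force: [-0.7, -1.9, 4.8]
finger_gap: 0.113
grasp_force: 24.7
```

{"method": "carry_out", "body": {
  "commands": [
    [0,-0.2,0,0,0,0,0],
    [0,-0.2,0,0,0,0,0],
    [0,0,0,0,0,0,0],
    [0,0,0,0,0,0,0]
  ]
}}

```text
time: 23.7
eef_pos: [0.5367, -0.1952, 0.1205]
ee_rot: [-0.128, 3.139, 0.0]
force: [-1.9, 0.3, 5.3]
finger_gap: 0.109
grasp_force: 24.8
```

Run:
```python
from h import *
go(.5380-.031*.082,-.2265+.031,.119,4.7)
```

```text
t 23.7 eef [ 0.5367 -0.1952  0.1205] shift cm [ 0.12 -0.02  0.15] turn deg [ 0.    0.   -0.03] F [-1.9  0.3  5.3] gap 0.109 grasp 24.8
```

{"method": "carry_out", "body": {
  "commands": [
    [0,-0.2,0,0,0,0,0],
    [0,-0.1,0,0,0,0,0],
    [0,0,0,0,0,0,0],
    [0,0,0,0,0,0,0]
  ]
}}

```text
time: 24.1
eef_pos: [0.5368, -0.1971, 0.1204]
ee_rot: [0.129, -3.139, -0.002]
force: [-2.6, 3.9, 7.7]
finger_gap: 0.109
grasp_force: 25.1
```

{"method": "carry_out", "body": {
  "commands": [
    [0,-0.2,0,0,0,0,0],
    [0,0,0,0,0,0,0],
    [0,0,0,0,0,0,0]
  ]
}}

```text
time: 24.4
eef_pos: [0.5368, -0.1971, 0.1204]
ee_rot: [0.131, -3.138, -0.006]
force: [-4.3, 9.1, 10.8]
finger_gap: 0.11
grasp_force: 25.6
```

The fin has hit its stop: the position no longer changes while the force climbs to 9 N. Releasing and lifting clear.

{"method": "carry_out", "body": {
  "commands": [
    [0,0.1,0,0,0,0,0.3],
    [0,0,0,0,0,0,0.6],
    [0,0,0,0,0,0,0.6],
    [0,0,0,0,0,0,0.6],
    [0,0,0,0,0,0,0.6],
    [0,0,-1,0,0,0,0.6],
    [0,0,-2,0,0,0,0.6],
    [0,0,-3,0,0,0,0.6],
    [0,0,-3,0,0,0,0.6],
    [0,0,-3,0,0,0,0.6],
    [0,0,-2,0,0,0,0.6],
    [0,0,0,0,0,0,0.6]
  ]
}}

```text
time: 25.6
eef_pos: [0.5385, -0.2001, 0.2642]
ee_rot: [-0.127, 3.133, -0.003]
force: [0.0, 0.4, 0.5]
finger_gap: 0.605
grasp_force: 0.0
```

{"method": "carry_out", "body": {
  "commands": [
    [2,2,-1,0,0,0,0.6],
    [3,2,-1,0,0,0,0.6],
    [3,2,-1,0,0,0,0.6],
    [3,2,0,0,0,0,0.6],
    [2,1,0,0,0,0,0.6],
    [0,0,0,0,0,0,0.6],
    [0,0,0,0,0,0,0.6]
  ]
}}

```text
time: 26.3
eef_pos: [0.4001, -0.1203, 0.2904]
ee_rot: [-0.128, 3.138, -0.0]
force: [1.5, -0.4, 0.8]
finger_gap: 0.601
grasp_force: 0.0
```

Run:
```python
from h import *
s,K2,T2=cam("side");t,K,T=cam("top")
print(state()["eef_pos"],state()["force"])
cv2.imwrite("pics/final.png",np.hstack([cv2.resize(s[180:420,200:500],(400,320)),cv2.resize(t[180:340,280:540],(400,320))]))
```

```text
[ 0.40080568 -0.12053814  0.29028162] [-0.63133977  0.06243122 -0.32393325]
```

View pics/final.png

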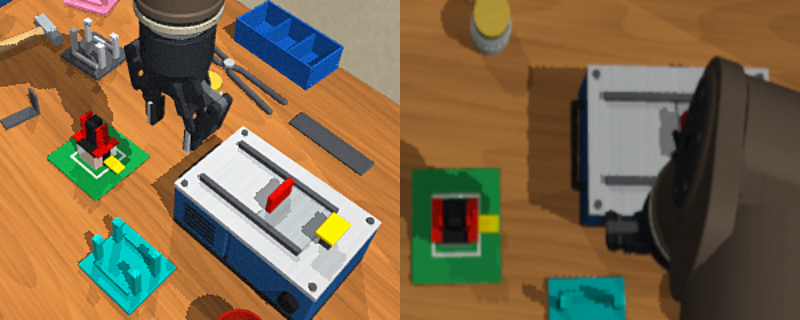

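The last picture shows the cup upright in the white square on the green pad, at about full side pixel (272,285). The shutter covers the mouth, with the fin at about (410,325), and the arm is clear of everything.

```bash
python3 -c "
from rig import hand_in
print(hand_in())"
```

```text
the job is handed in; nothing more can be done
None
```

The job is handed in, though no verdict came back: all three balls look to be in the tumbler's well, the empty cup stands upright in the middle of the green pad, and the shutter is pushed shut against its stop, at about 26 s of the 61 s allowed.

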